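# Wedge the short leg of a machine base until it stops rocking

## Task

The welded machine base on the table rocks because one of its legs is too short and that foot hangs just clear of the table: with the closed fingertips push the steel wedge lying in front of that foot under it, thin end first, straight and in the middle of the foot, until it sits tight. Then press down firmly (about 1 kg) on the drilled corner pad above that leg to prove that the base no longer rocks, and come away. Only push and press, grasp or lift nothing, do not shove the base out of its place, and leave the other things where they are.

Things in the scene. Friction and masses are not known exactly. Their poses are not given: they have to be found in the camera images.
- machine_base: low frame of dark 30 mm square tube, 160 (its x) by 220 mm (its y), rail tops 83 mm high, 3.2 kg, loose; legs at x = +-65, y = +-95 mm on foot blocks; bright slotted plate (top 97 mm high) across it, small drilled pad on each corner. Origin: centre, at table height. Level on three feet; the leg at (-65, -95) is 6 mm short: that corner tips down under 3 N. Slides at over 12 N
- short_foot: the bright square foot block (20 x 20 x 8 mm) under the middle of the short leg, part of the base and parallel to it; origin at the centre of its underside, 6 mm above the table while the base is level. The wedge goes in along its +x axis, entering at its front edge, which is at x = -10 mm
- pad_top (a point): centre of the top face of the bright drilled pad (40 x 40 mm, 11 mm hole in the middle) over the short leg, 89 mm above the table; press here, straight down
- wedge: loose plain steel wedge, 110 mm long, 36 mm wide, 0.28 kg; 2.5 mm thick at the thin end (+x) rising evenly to 16.5 mm at the square blunt end (-x); origin at the middle of its flat sole, z up. It slides with about 2 N and meets the foot with its thin end about 27 mm past the foot's front edge; then the push rises steeply. 8 to 12 N seats it tight; friction keeps it there
- wedge_tip (a point): middle of the wedge's thin end, on its sole at table height
- wedge_butt (a point): middle of the wedge's blunt end face (36 mm wide, 16.5 mm high), 8 mm above the table: push here
- corner_pad: that drilled pad itself, part of the base; origin at the centre of its underside
- tube_offcut: bystander: dark square tube offcut 30 x 80 x 30 mm lying on the table, origin under its centre
- v_block: bystander: steel V block 50 x 50 x 30 mm, origin under its centre
- stop_disc: bystander: dark eccentric stop disc, 60 mm across, 12 mm thick, lying flat, origin under its centre
Not all that is in view belongs to the job. Several things have the shape of the wedge; the one meant has the colours described above.

How it is judged:
By the outcome, as a careful person would: the job done as asked, in the order asked, and still so for the second after the job is handed in, with the robot touching nothing.
It also fails if it takes over 51 s, if anything falls off the work surface, if the arm or the gripper's body presses on something with over 40 N, if the wrist force passes 120 N, or if a joint passes its speed limit or range.

## Robot

A 6-joint arm with a two-finger parallel gripper is mounted at the origin on a cart in front of the work surface, level with it; the furniture and walls round the work are solid. World frame = base frame: x ahead of the robot, y to its left, z up, the work surface at z = 0. Lengths are in m, angles in rad, forces in N, time in s.
With the tool pointing down it reaches from about 0.325 to 0.775 m from the base axis. Payload 5.5 kg.
Tool frame: the origin (TCP) lies between the finger pads; the fingertips stand 8 mm ahead of it and the grasp point (between the pads) lies 11 mm behind it (bot.nose_length is the distance from the TCP to the fingertips, in m); z points along the fingers, y is the direction in which the jaws open and shut (so a half turn about z gives the same grasp; the last joint's range is limited). The gripper opens to 85 mm and grips with 20 to 120 N. Pads are 22 mm wide; open, the fingers measure 114 mm over their backs; the gripper's body (76 mm by 85 mm) begins 54 mm behind the grasp point. The pads swing forward as they close: fully open they stand 13 mm farther back than shut.
Start: joints at [-1.367, 0.091, 1.231, -0, 1.82, -0.057], TCP at [0.155, -0.58, 0.239] pointing down, gripper open.
Joint ranges: [-2.87, 2.87], [-0.86, 2.18], [0.17, 2.46], [-1.51, 4.65], [0.06, 2.69], [-2.65, 2.65]. Speed limits (rad/s): [2.57, 2.57, 3.01, 3.14, 3.14, 3.14].

## Interface

Orientations are given as a 3x3 rotation matrix whose columns are the frame's x, y, z axes.
In Python, from bench import bot gives the robot as it stands. The module is installed in compiled form; this text tells all that it offers.
- The arm moves only by the tool play_rows, never from a script. Its argument "moves" is a list that holds one entry, the list of rows, each a list of 5 numbers: the opening, from -1 (shut) to 1 (fully open), then the shift along the world's x, y, z in cm, then the turn about the world's z in degrees. A call has 1 to 20 rows; each row shifts and turns the pose as measured when the row begins; what a row does not reach is not made up. A row lasts 1/8 s, in which the tool goes at most 62.5 mm and 10.7 degrees, less where a joint would pass 70% of its speed; a pose out of reach is approached as far as the arm can. A call with a gripper value outside its range is refused whole. The fingers move at their own pace and stop on an object; the grip force is fixed at half the most. Time passes only in rows, so rows that do not move let the fingers close. It gives the time, the measured TCP pose, the force and the opening at its end, in the units of the state.
- bot.read_state(): the state, without advancing time (a new reading comes with each control period).
- bot.camera(name): name is "side" or "top"; returns a dict with "frame" (480x640x3 uint8, blue, green, red), "K" (3x3 intrinsics, pixels), "R" (3x3) and "t" (3): a world point X has camera coordinates R X + t. Camera axes: x right, y down, z forward; pixel columns grow to the right and rows downward; lengths in m; the calibration is good to about 2 mm. A picture is of the moment at which its call begins. There is no depth.
- bot.job_done(): hands the job in, once; it reports no verdict.
The state is a dict: "clock": time; "q": joint angles; "dq": joint speeds; "joint_torque": joint torques, N m; "tool_pos": TCP position; "orientation": TCP orientation; "force": force on the tool from outside, world axes, zero at the start; "moment": the same for the moment, N m; "opening": finger opening in m.
Only numpy, scipy, OpenCV 4.12 (cv2) and the standard library are available. Lean on these libraries where they do the work, as an engineer would, in place of code of your own. Each camera call takes 0.05 s, during which the arm holds its last target. There are 200 camera calls.

## Working session

There is one attempt and no reset: what is moved stays moved. The work goes in short steps, Python scripts to look and compute and a tool call to move; the robot and the scene stay as the last step left them, time stands still between calls to the robot, and variables do not carry over. Pictures are saved under pics/ and viewed, about 8 in all and at most 12, crops included, and the job is handed in when it is done.

Besides the shell and the picture viewer there is one more tool, called as a command line: name --argument value ..., lists and objects as JSON in quotes. play_rows: Moves the arm, as the interface text tells. Its arguments: {"type":"object","properties":{"moves":{"type":"array"}},"required":["moves"]}

```bash
mkdir -p pics
cat > h.py <<'E'
import numpy as np, cv2
from bench import bot
def snap(n,tag):
    c=bot.camera(n); cv2.imwrite(f"pics/{tag}.png",c["frame"]); np.savez(f"pics/{tag}.npz",K=c["K"],R=c["R"],t=c["t"]); return c
def ray(c,u,v,z):
    K,R,t=c["K"],c["R"],np.ravel(c["t"])
    d=R.T@np.linalg.solve(K,[u,v,1.]); o=-R.T@t
    return o+d*(z-o[2])/d[2]
def proj(c,X):
    p=c["K"]@(c["R"]@np.asarray(X,float)+np.ravel(c["t"])); return p[:2]/p[2]
E
python3 - <<'E'
from h import *
for n in("top","side"):
    c=snap(n,n+"0"); print(n,c["K"][0,0],-c["R"].T@np.ravel(c["t"]),c["R"][2])
s=bot.read_state(); print(s["clock"],s["force"],s["opening"],bot.nose_length)
E
```

```text
top 522.9422480107952 [ 0.37446109 -0.05020661  1.07476536] [ 0.19339045  0.01025873 -0.98106824]
side 512.6224352194345 [ 0.37827384 -0.88481869  0.50157365] [ 0.17968988  0.88378005 -0.43202357]
0.1 [ 0.30338645  0.10640717 -0.40544969] 0.08555264296269174 0.008
```

View pics/top0.png

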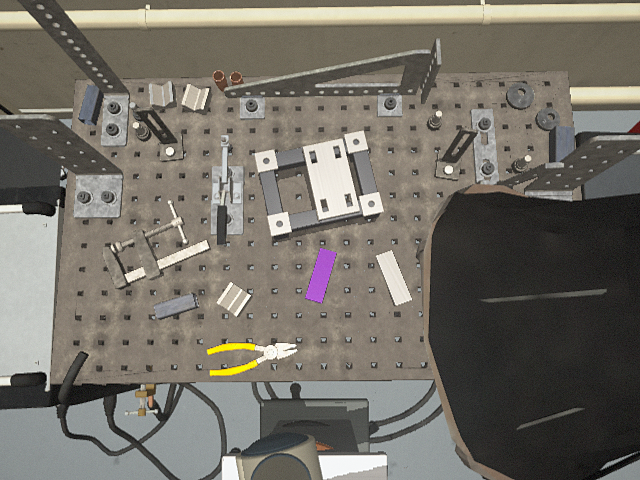

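View pics/side0.png

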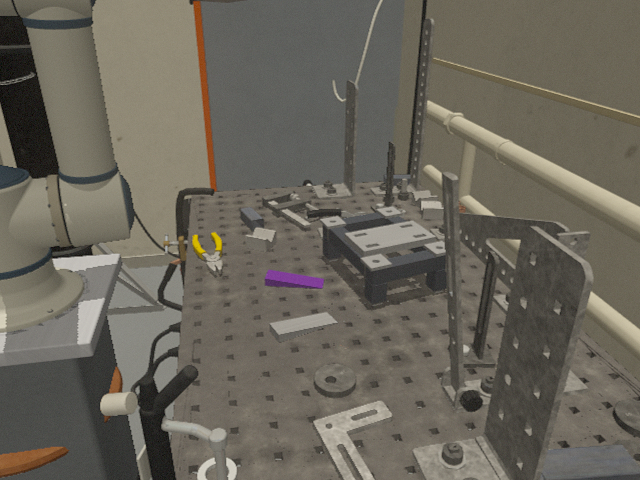

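The top view shows the base with its pads at about (266,161), (356,141), (280,223) and (372,204). The steel wedge runs from (385,252) to (403,303), in front of the (372,204) corner. The purple wedge is a decoy. The side view shows the steel wedge from (270,330) to (337,318), with its thin end towards the base.

```bash
cat > m.py <<'E'
from h import *
def base(c,g):
    # pad hole centres: dark blobs close to guesses, refined
    out=[]
    for (u,v) in g:
        x0,y0=int(u)-18,int(v)-18; p=cv2.cvtColor(c["frame"][y0:y0+36,x0:x0+36],cv2.COLOR_BGR2GRAY)
        _,m=cv2.threshold(p,165,255,cv2.THRESH_BINARY)
        cs,_=cv2.findContours(m,cv2.RETR_EXTERNAL,cv2.CHAIN_APPROX_NONE)
        k=max(cs,key=lambda q:cv2.contourArea(q)); r=cv2.minAreaRect(k); out.append((r[0][0]+x0,r[0][1]+y0,r[1]))
    return out
def wedge(c,box,thr):
    x0,y0,x1,y1=box; p=cv2.cvtColor(c["frame"][y0:y1,x0:x1],cv2.COLOR_BGR2GRAY)
    _,m=cv2.threshold(p,thr,255,cv2.THRESH_BINARY)
    cs,_=cv2.findContours(m,cv2.RETR_EXTERNAL,cv2.CHAIN_APPROX_NONE)
    k=max(cs,key=cv2.contourArea); r=cv2.minAreaRect(k); return r,cv2.boxPoints(r)+[x0,y0],cv2.contourArea(k)
E
python3 - <<'E'
from m import *
c=bot.camera("top")
b=base(c,[(266,161),(356,141),(280,223),(372,204)])
for q in b: print(q,ray(c,q[0],q[1],.089).round(4))
r,bp,a=wedge(c,(368,240,420,315),150); print(r,a)
for q in bp: print(q,ray(c,*q,.0).round(4),ray(c,*q,.0025).round(4),ray(c,*q,.0165).round(4))
print(bot.read_state()["orientation"].round(3))
a=cv2.resize(c["frame"][120:320,240:430],None,fx=3.0,fy=3.0,interpolation=cv2.INTER_CUBIC)
cv2.imwrite("pics/t1.png",a)
s=cv2.imread("pics/side0.png")[200:350,250:460]
cv2.imwrite("pics/s1.png",cv2.resize(s,None,fx=3.5,fy=3.5,interpolation=cv2.INTER_CUBIC))
E
```

```text
(265.79999923706055, 160.39999961853027, (19.55605125427246, 20.394166946411133)) [0.7163 0.0683 0.089 ]
(355.8005619049072, 141.46910095214844, (19.712684631347656, 20.08745002746582)) [ 0.7529 -0.1105  0.089 ]
(279.241174697876, 223.33529472351074, (20.716861724853516, 21.367652893066406)) [0.5886 0.0412 0.089 ]
(371.2058868408203, 203.82352828979492, (21.10059928894043, 20.858062744140625)) [ 0.6247 -0.1373  0.089 ]
((25.672414779663086, 37.4310302734375), (54.78011703491211, 17.641054153442383), 68.19859313964844) 877.0
[375.31035042 255.27585983] [ 0.5372 -0.1504  0.    ] [ 0.5369 -0.1501  0.0025] [ 0.5347 -0.1488  0.0165]
[391.68965721 248.72414017] [ 0.5505 -0.1848  0.    ] [ 0.5501 -0.1845  0.0025] [ 0.5478 -0.1827  0.0165]
[412.03447723 299.58620071] [ 0.445  -0.2223  0.    ] [ 0.4448 -0.2219  0.0025] [ 0.4439 -0.2196  0.0165]
[395.65517235 306.13792419] [ 0.4321 -0.1884  0.    ] [ 0.432  -0.1881  0.0025] [ 0.4312 -0.1863  0.0165]
[[ 0.966  0.258 -0.   ]
 [ 0.258 -0.966  0.001]
 [ 0.    -0.001 -1.   ]]
```

View pics/t1.png

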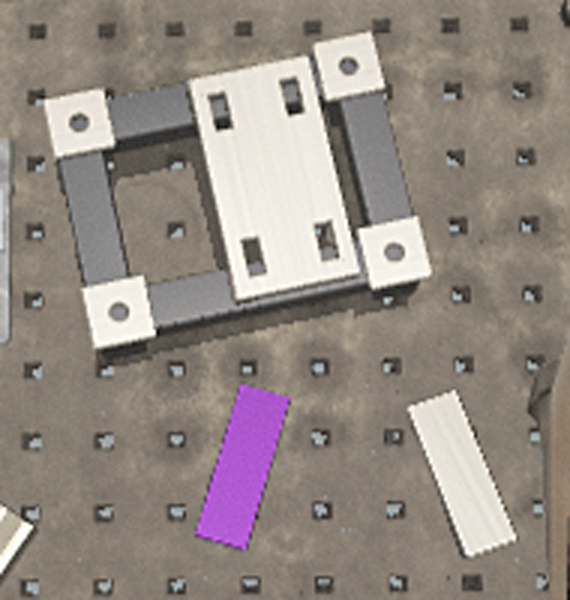

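View pics/s1.png

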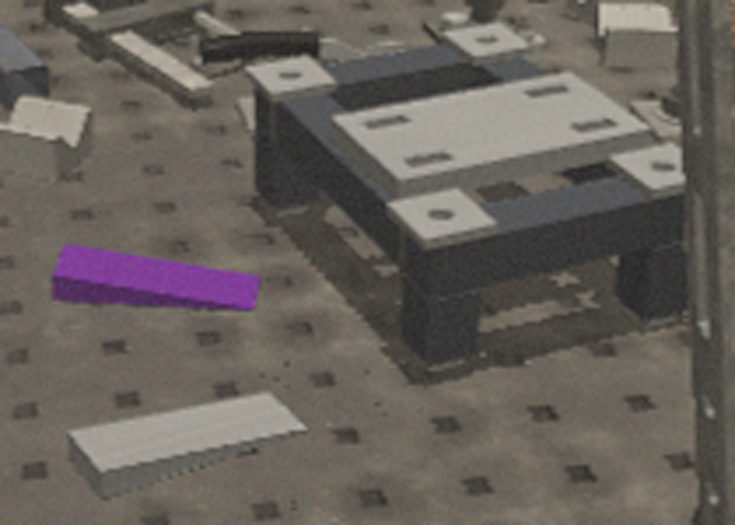

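Run:
```python
from h import *
c=bot.camera("side"); x0,y0,x1,y1=340,240,400,310; f=9
im=cv2.resize(c["frame"][y0:y1,x0:x1],None,fx=f,fy=f,interpolation=cv2.INTER_CUBIC)
im=cv2.convertScaleAbs(im,alpha=1.6,beta=10)
a=np.radians(11.7); ex=np.array([np.cos(a),np.sin(a),0]); ey=np.array([-np.sin(a),np.cos(a),0]); C=np.array([.6706,-.0346,0])
def box(P,h,z,col):
    q=[((proj(c,P+ex*h*i+ey*h*j+[0,0,z])-[x0,y0]+.5)*f).astype(int) for i,j in((-1,-1),(1,-1),(1,1),(-1,1))]
    cv2.polylines(im,[np.array(q)],True,col,1)
P=C-.065*ex-.095*ey
for h,z,col in((.02,.089,(0,255,0)),(.015,.014,(0,255,0)),(.01,.014,(0,255,255)),(.01,.006,(0,255,255)),(.015,0,(255,0,255))): box(P,h,z,col)
P2=C-.065*ex-.091*ey
box(P2,.02,.089,(0,0,255));box(P2,.015,.014,(0,0,255))
cv2.imwrite("pics/s2.png",im)
t=bot.camera("top")
# table hole pitch check & hole pixels for pad
g=cv2.cvtColor(t["frame"],cv2.COLOR_BGR2GRAY)
for (u,v) in((266,161),(356,142),(280,224),(371.5,204)):
    u,v=int(u),int(v); w=255.-g[v-6:v+7,u-6:u+7]; w=np.clip(w-90,0,None); yy,xx=np.mgrid[v-6:v+7,u-6:u+7]
    m=((w*xx).sum()/w.sum(),(w*yy).sum()/w.sum()); print(np.round(m,2),ray(t,*m,.089).round(4))
for n in((390,368),(460,368)): 
    n=(n[0]/3+240,n[1]/3+120);print(ray(t,*n,0).round(4))
```

```text
[265.61 160.28] [0.7166 0.0687 0.089 ]
[355.75 141.22] [ 0.7534 -0.1105  0.089 ]
[279.03 223.14] [0.589  0.0416 0.089 ]
[370.97 203.1 ] [ 0.6262 -0.1369  0.089 ]
[ 0.564  -0.1401  0.    ]
[ 0.5633 -0.1887  0.    ]
```

View pics/s2.png

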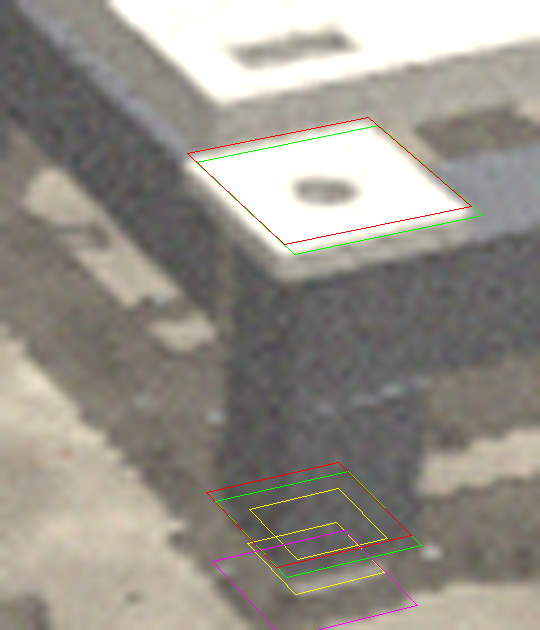

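The bright foot strip shows under the near leg, at about (377,303) in the full side image. That puts the short foot at roughly (0.627, -0.1405), with its axis at a yaw of about 11.6°. The wedge is yawed about 18.6°, with its butt roughly 23 mm and its tip roughly 9.5 mm off to the -y side. I'll straighten it with two side pushes first, starting by moving over with the gripper shut.

play_rows --moves '[[[-1, 3.9, 4.1, 0, 0], [-1, 3.9, 4.1, 0, -3.3], [-1, 3.9, 4.1, 0, 0], [-1, 3.9, 4.1, 0, 0], [-1, 3.9, 4.1, 0, 0], [-1, 3.9, 4.1, 0, 0], [-1, 3.9, 4.1, 0, 0], [-1, 3.0, 3.0, 0, 0], [-1, 0, 0, 0, 0]]]'

```text
clock: 1.38
tool_pos: [0.464, -0.2511, 0.2361]
orientation: [[0.98, 0.197, 0.0], [0.197, -0.98, 0.003], [0.001, -0.003, -1.0]]
force: [-0.7, -0.5, 1.4]
opening: 0.0001
```

```bash
cat >> h.py <<'E'
F=np.array([.6267,-.1405]); A=np.radians(11.6)
EX=np.array([np.cos(A),np.sin(A)]); EY=np.array([-np.sin(A),np.cos(A)])
def sl(p): d=np.asarray(p)[:2]-F; return np.array([d@EX,d@EY])*1000
def w(s,l): return F+EX*s/1000+EY*l/1000
def st():
    s=bot.read_state(); R=s["orientation"]
    print("t",round(s["clock"],2),"pos",(s["tool_pos"]*1000).round(1),"yaw",np.degrees(np.arctan2(R[1,0],R[0,0])).round(2),"F",s["force"].round(1),"open",round(s["opening"],4),"sl",sl(s["tool_pos"]).round(1))
    return s
def go(s,l):
    print("to",s,l,"cm",((w(s,l)-bot.read_state()["tool_pos"][:2])*100).round(2))
E
python3 - <<'E'
from m import *
st(); go(-180,-77)
c=snap("side","side1"); print("disc",ray(c,335,383,.006))
t=snap("top","top1")
f=np.hstack([c["frame"][200:480,180:480],cv2.resize(t["frame"],None,fx=1,fy=1)[120:400,200:500]])
cv2.imwrite("pics/both1.png",f)
E
```

```text
t 1.38 pos [ 464.  -251.1  236.1] yaw 11.38 F [-0.7 -0.5  1.4] open 0.0001 sl [-181.6  -75.6]
to -180 -77 cm [ 0.19 -0.11]
disc [ 0.51008863 -0.33493917  0.006     ]
```

View pics/both1.png

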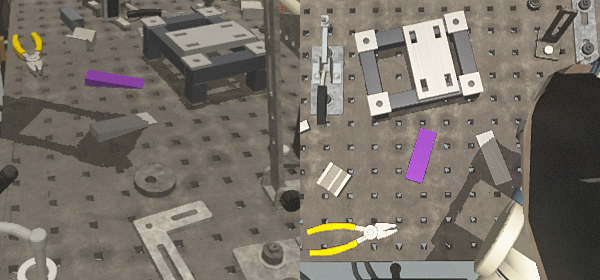

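Side crop: the disc is at full-image pixel (335,380), about 95 mm from the tool, so it is clear of the descent. In the top crop the arm's shadow lies over the wedge. I'll go down beside the wedge.

play_rows --moves '[[[-1, 0.1, -0.2, -6, 0.2], [-1, 0, 0, -6, 0], [-1, 0, 0, -6, 0], [-1, 0, 0, -3, 0], [-1, 0, 0, -1, 0], [-1, 0, 0, -0.2, 0], [-1, 0, 0, 0, 0]]]'

```text
clock: 2.35
tool_pos: [0.4587, -0.2632, 0.0128]
orientation: [[0.983, 0.186, 0.005], [0.186, -0.983, -0.005], [0.004, 0.005, -1.0]]
force: [0.2, 0.1, 1.0]
opening: -0.0
```

Run:
```python
from m import *
st()
c=snap("side","side2"); t=snap("top","top2")
cv2.imwrite("pics/both2.png",np.hstack([cv2.resize(c["frame"][250:400,220:400],None,fx=2.2,fy=2.2),cv2.resize(t["frame"][220:370,340:520],None,fx=2.2,fy=2.2)]))
```

```text
t 2.35 pos [ 458.7 -263.2   12.8] yaw 10.73 F [0.2 0.1 1. ] open -0.0 sl [-189.2  -86.5]
```

View pics/both2.png

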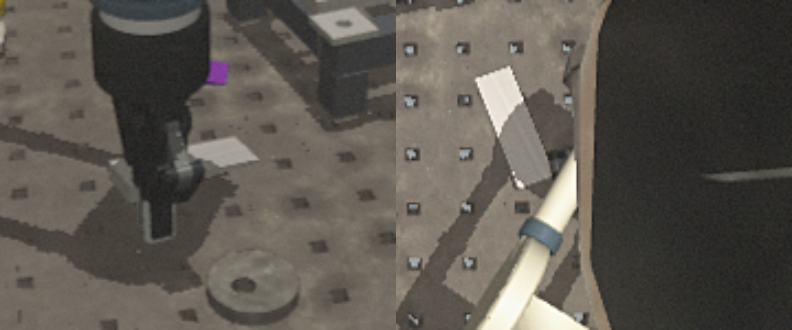

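The fingers are down beside the wedge at z = 12.8 mm, and the wedge has not moved. I'll align at its centre of mass on the -y side and push square, so that it turns flush with the finger face.

play_rows --moves '[[[-1, 1.0, 1.2, 0, 0.9], [-1, 1.1, 1.3, 0, 0], [-1, 0, 0, 0, 0], [-1, 0, 0, 0, 0]]]'

```text
clock: 2.95
tool_pos: [0.4836, -0.2361, 0.0158]
orientation: [[0.979, 0.205, 0.01], [0.205, -0.979, -0.007], [0.009, 0.009, -1.0]]
force: [0.7, -0.4, -0.4]
opening: 0.0
```

Run:
```python
from h import *
st(); go(-163,-36)
```

```text
t 2.95 pos [ 483.6 -236.1   15.8] yaw 11.83 F [ 0.7 -0.4 -0.4] open 0.0 sl [-159.4  -64.9]
to -163 -36 cm [-0.93  2.76]
```

play_rows --moves '[[[-1, -0.2, 0.4, -0.3, 0], [-1, -0.1, 0.3, 0, 0], [-1, -0.1, 0.3, 0, 0], [-1, -0.1, 0.3, 0, 0], [-1, -0.1, 0.3, 0, 0], [-1, -0.1, 0.3, 0, 0], [-1, -0.1, 0.3, 0, 0], [-1, 0, 0, 0, 0]]]'

```text
clock: 3.95
tool_pos: [0.4743, -0.2137, 0.0125]
orientation: [[0.979, 0.204, 0.01], [0.204, -0.979, -0.008], [0.008, 0.01, -1.0]]
force: [0.4, -0.2, 0.1]
opening: -0.0004
```

Run:
```python
from h import *
st(); go(-163,-36)
```

```text
t 3.95 pos [ 474.3 -213.7   12.5] yaw 11.75 F [ 0.4 -0.2  0.1] open -0.0004 sl [-164.   -41.1]
to -163 -36 cm [-0.    0.52]
```

play_rows --moves '[[[-1, 0, 0.3, 0, 0], [-1, 0, 0.2, 0, 0], [-1, 0, 0, 0, 0]]]'

```text
clock: 4.32
tool_pos: [0.4742, -0.2086, 0.0125]
orientation: [[0.979, 0.203, 0.01], [0.204, -0.979, -0.009], [0.008, 0.01, -1.0]]
force: [-0.4, -0.2, 0.7]
opening: 0.0001
```

Run:
```python
from h import *
st()
c=snap("side","side3"); t=snap("top","top3")
cv2.imwrite("pics/both3.png",np.hstack([cv2.resize(c["frame"][250:370,260:400],None,fx=2.8,fy=2.8),cv2.resize(t["frame"][220:340,330:470],None,fx=2.8,fy=2.8)]))
```

```text
t 4.33 pos [ 474.2 -208.6   12.5] yaw 11.75 F [-0.4 -0.2  0.7] open 0.0001 sl [-163.  -36.]
```

View pics/both3.png

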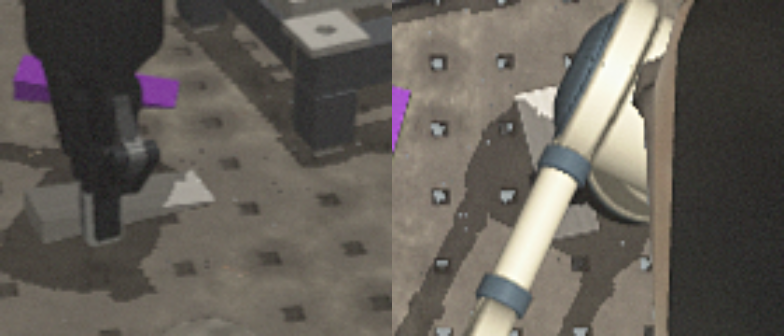

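The fingers are against the wedge side and the arm hides the wedge in the top view. I'll back off to the -y side and up for a clear measurement.

play_rows --moves '[[[-1, 0.2, -1.0, 0, 0], [-1, 0.3, -2.0, 0, 0], [-1, 0, -2, 3, 0], [-1, 0, 0, 6, 0], [-1, -2, -4, 4, 0], [-1, -4, -4, 2, 0], [-1, -4, -4, 0, 0], [-1, -4, -4, 0, 0], [-1, -4, -4, 0, 0], [-1, 0, 0, 0, 0]]]'

```text
clock: 5.68
tool_pos: [0.2904, -0.4757, 0.1672]
orientation: [[0.98, 0.201, 0.009], [0.201, -0.979, -0.012], [0.006, 0.014, -1.0]]
force: [0.8, 0.7, 0.1]
opening: -0.0
```

```bash
cat > wm.py <<'E'
from m import *
def meas(tag):
    st(); c=snap("side","side"+tag); t=snap("top","top"+tag)
    r,bp,a=wedge(t,(345,215,420,310),150)
    bp=bp[np.argsort(bp[:,1])]; T=np.mean([ray(t,*q,.0025) for q in bp[:2]],0); B=np.mean([ray(t,*q,.0165) for q in bp[2:]],0)
    d=T-B; print("rect",np.round(r[1],1),"area",a,"tip sl",sl(T).round(1),"butt sl",sl(B).round(1),"len",np.linalg.norm(d[:2]).round(4),"yaw",np.degrees(np.arctan2(d[1],d[0])).round(1))
    g=cv2.cvtColor(t["frame"],cv2.COLOR_BGR2GRAY); H=[]
    for (u,v) in((266,161),(356,142),(280,224),(371,204)):
        w_=np.clip(165.-g[v-6:v+7,u-6:u+7],0,None); yy,xx=np.mgrid[v-6:v+7,u-6:u+7]
        H.append(ray(t,(w_*xx).sum()/w_.sum(),(w_*yy).sum()/w_.sum(),.089)[:2])
    H=np.array(H); print("base C",H.mean(0).round(4),"pad",H[3].round(4),"yaw",np.degrees(np.arctan2(*(H[0]+H[1]-H[2]-H[3])[::-1])).round(2))
    return c,t
E
python3 - <<'E'
from wm import *
c,t=meas("4")
cv2.imwrite("pics/both4.png",np.hstack([cv2.resize(c["frame"][250:370,260:400],None,fx=2.8,fy=2.8),cv2.resize(t["frame"][200:320,330:470],None,fx=2.8,fy=2.8)]))
E
```

```text
t 5.67 pos [ 290.4 -475.7  167.2] yaw 11.61 F [0.8 0.7 0.1] open -0.0 sl [-396.9 -260.7]
rect [54.3 17.7] area 865.5 tip sl [-84.7  -7.2] butt sl [-196.3   -6. ] len 0.1116 yaw 11.0
base C [ 0.6713 -0.0341] pad [ 0.6263 -0.1368] yaw 11.9
```

The first push turned the wedge to a yaw of 11.0° against 11.6° for the foot, and it now lies about 6.5 mm off-centre. One more side push of that size.

play_rows --moves '[[[-1, 3.4, 4, 0, 0], [-1, 3.4, 4, 0, 0], [-1, 3.4, 4, 0, 0], [-1, 3.4, 4, 0, 0], [-1, 3.4, 4, 0, 0], [-1, 3.0, 3.6, 0, 0], [-1, 0, 0, -5, 0], [-1, 0, 0, -5, 0], [-1, 0, 0, -4, 0], [-1, 0, 0, -1, 0], [-1, 0, 0, 0, 0]]]'

```text
clock: 7.15
tool_pos: [0.5076, -0.2154, 0.0161]
orientation: [[0.974, 0.228, 0.019], [0.228, -0.974, -0.008], [0.017, 0.012, -1.0]]
force: [-0.5, -0.1, 1.0]
opening: 0.0
```

Run:
```python
from h import *
st(); go(-152,-50); go(-152,-29)
```

```text
t 7.15 pos [ 507.6 -215.4   16.1] yaw 13.17 F [-0.5 -0.1  1. ] open 0.0 sl [-131.7  -49.4]
to -152 -50 cm [-1.98 -0.47]
to -152 -29 cm [-2.4   1.59]
```

play_rows --moves '[[[-1, -1.0, -0.2, -0.2, -1.5], [-1, -1.0, -0.2, -0.2, 0], [-1, 0, 0, 0, 0], [-1, 0, 0, 0, 0]]]'

```text
clock: 7.65
tool_pos: [0.4889, -0.2212, 0.0178]
orientation: [[0.979, 0.2, 0.027], [0.2, -0.98, -0.013], [0.023, 0.018, -1.0]]
force: [-0.3, 0.2, 0.5]
opening: -0.0001
```

Run:
```python
from h import *
st(); go(-152,-29)
```

```text
t 7.65 pos [ 488.9 -221.2   17.8] yaw 11.55 F [-0.3  0.2  0.5] open -0.0001 sl [-151.3  -51.4]
to -152 -29 cm [-0.52  2.18]
```

play_rows --moves '[[[-1, 0, 0, -0.5, 0], [-1, 0, 0, 0, 0]]]'

```text
clock: 7.9
tool_pos: [0.4891, -0.2215, 0.0129]
orientation: [[0.98, 0.199, 0.027], [0.2, -0.98, -0.013], [0.024, 0.018, -1.0]]
force: [-0.1, -0.1, -0.5]
opening: -0.0002
```

play_rows --moves '[[[-1, -0.05, 0.3, -0.1, 0], [-1, -0.1, 0.3, 0, 0], [-1, -0.1, 0.3, 0, 0], [-1, -0.05, 0.3, 0, 0], [-1, -0.05, 0.3, 0, 0], [-1, 0, 0, 0, 0]]]'

```text
clock: 8.65
tool_pos: [0.4855, -0.2052, 0.0116]
orientation: [[0.979, 0.2, 0.027], [0.2, -0.98, -0.013], [0.024, 0.019, -1.0]]
force: [-0.3, -0.4, -0.4]
opening: -0.0
```

Run:
```python
from h import *
st(); go(-152,-29)
```

```text
t 8.65 pos [ 485.5 -205.2   11.6] yaw 11.57 F [-0.3 -0.4 -0.4] open -0.0 sl [-151.3  -35. ]
to -152 -29 cm [-0.19  0.57]
```

play_rows --moves '[[[-1, -0.1, 0.3, 0, 0], [-1, -0.1, 0.3, 0, 0], [-1, 0, 0, 0, 0], [-1, 0.2, -1.0, 0, 0], [-1, 0.3, -2.0, 0, 0], [-1, 0, -2, 3, 0], [-1, 0, 0, 6, 0], [-1, -2, -4, 4, 0], [-1, -4, -4, 0, 0], [-1, -4, -4, 0, 0], [-1, -4, -4, 0, 0], [-1, -4, -4, 0, 0], [-1, 0, 0, 0, 0]]]'

```text
clock: 10.28
tool_pos: [0.2994, -0.467, 0.1461]
orientation: [[0.98, 0.197, 0.026], [0.197, -0.98, -0.018], [0.022, 0.023, -0.999]]
force: [0.9, 0.2, -0.6]
opening: 0.0001
```

Run:
```python
from wm import *
c,t=meas("5"); go(-235,0)
```

```text
t 10.28 pos [ 299.4 -467.   146.1] yaw 11.39 F [ 0.9  0.2 -0.6] open 0.0001 sl [-386.3 -254. ]
rect [54.3 17.5] area 863.0 tip sl [-85.1  -1.7] butt sl [-196.7    2.2] len 0.1117 yaw 9.6
base C [ 0.6713 -0.0341] pad [ 0.6262 -0.1368] yaw 11.89
to -235 0 cm [ 9.43 27.69]
```

The wedge is now near centre: tip -1.7 mm, butt +2.2 mm, yaw about 2° less than the foot's. A square push on the butt will straighten it. I'll go behind the butt.

play_rows --moves '[[[-1, 1.9, 5.5, 0, 0], [-1, 1.9, 5.5, 0, 0], [-1, 1.9, 5.5, 0, 0], [-1, 1.9, 5.5, 0, 0], [-1, 1.5, 4.5, 0, 0], [-1, 0, 0, 0, 0], [-1, 0, 0, -3, 0], [-1, 0, 0, 0, 0]]]'

```text
clock: 11.38
tool_pos: [0.3997, -0.1856, 0.116]
orientation: [[0.976, 0.215, 0.033], [0.216, -0.976, -0.014], [0.029, 0.021, -0.999]]
force: [-0.9, -0.4, -0.1]
opening: 0.0001
```

Run:
```python
from h import *
st(); go(-235,0)
```

```text
t 11.38 pos [ 399.7 -185.6  116. ] yaw 12.47 F [-0.9 -0.4 -0.1] open 0.0001 sl [-231.4    1.4]
to -235 0 cm [-0.32 -0.21]
```

play_rows --moves '[[[-1, -0.3, -0.2, -2, -0.8], [-1, 0, 0, -4, 0], [-1, 0, 0, -3, 0], [-1, 0, 0, -1, 0], [-1, 0, 0, 0, 0], [-1, 0, 0, 0, 0]]]'

```text
clock: 12.12
tool_pos: [0.3971, -0.1912, 0.0159]
orientation: [[0.98, 0.196, 0.037], [0.196, -0.98, -0.019], [0.033, 0.025, -0.999]]
force: [0.1, -0.7, 0.7]
opening: 0.0001
```

Run:
```python
from h import *
st(); go(-235,0)
```

```text
t 12.12 pos [ 397.1 -191.2   15.9] yaw 11.34 F [ 0.1 -0.7  0.7] open 0.0001 sl [-235.1   -3.5]
to -235 0 cm [-0.06  0.35]
```

play_rows --moves '[[[-1, 0, 0.35, -0.35, 0.4], [-1, 0, 0, 0, 0], [-1, 0.5, 0.1, 0, 0], [-1, 0.5, 0.1, 0, 0], [-1, 0.5, 0.1, 0, 0], [-1, 0.5, 0.1, 0, 0], [-1, 0.5, 0.1, 0, 0], [-1, 0.5, 0.1, 0, 0], [-1, 0.5, 0.1, 0, 0], [-1, 0, 0, 0, 0]]]'

```text
clock: 13.38
tool_pos: [0.4359, -0.181, 0.015]
orientation: [[0.978, 0.203, 0.04], [0.204, -0.979, -0.021], [0.035, 0.029, -0.999]]
force: [0.6, -0.3, -0.2]
opening: -0.0002
```

Run:
```python
from wm import *
c,t=meas("6"); go(-140,0)
```

```text
t 13.38 pos [ 435.9 -181.    15. ] yaw 11.78 F [ 0.6 -0.3 -0.2] open -0.0002 sl [-195.    -1.3]
rect [48. 36.] area 1156.0 tip sl [-112.9  -40.3] butt sl [-208.5  -14.6] len 0.099 yaw -3.5
base C [ 0.6713 -0.0341] pad [ 0.6263 -0.1368] yaw 11.9
to -140 0 cm [5.39 1.24]
```

play_rows --moves '[[[-1, 0.5, 0.12, -0.25, 0], [-1, 0.5, 0.12, 0, 0], [-1, 0.5, 0.1, 0, 0], [-1, 0.5, 0.1, 0, 0], [-1, 0.5, 0.1, 0, 0], [-1, 0.5, 0.1, 0, 0], [-1, 0.5, 0.1, -0.1, 0], [-1, 0.5, 0.1, 0, 0], [-1, 0.5, 0.1, 0, 0], [-1, 0.5, 0.1, 0, 0], [-1, 0.3, 0.1, 0, 0], [-1, 0, 0, 0, 0]]]'

```text
clock: 14.98
tool_pos: [0.4919, -0.169, 0.0112]
orientation: [[0.978, 0.203, 0.038], [0.204, -0.979, -0.021], [0.033, 0.029, -0.999]]
force: [-2.1, -0.3, 1.5]
opening: -0.0003
```

Run:
```python
from h import *
st(); go(-120,0)
c=snap("side","side7"); t=snap("top","top7")
cv2.imwrite("pics/both7.png",np.hstack([cv2.resize(c["frame"][250:350,280:400],None,fx=3.3,fy=3.3,interpolation=cv2.INTER_CUBIC),cv2.resize(t["frame"][180:280,320:440],None,fx=3.3,fy=3.3,interpolation=cv2.INTER_CUBIC)]))
```

```text
t 14.97 pos [ 491.9 -169.    11.2] yaw 11.76 F [-2.1 -0.3  1.5] open -0.0003 sl [-137.8   -0.8]
to -120 0 cm [1.72 0.43]
```

View pics/both7.png

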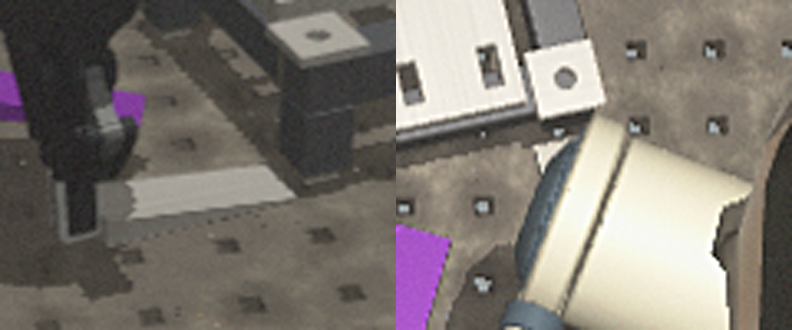

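Side crop: the wedge's thin end is just short of the leg, with corners at about (370,310) and (359,300) in full-image pixels. I'll check its lateral position from these.

Run:
```python
from h import *
c=np.load("pics/side7.npz")
for u,v in((297,197),(262,165)):
    print(sl(ray(c,u/3.3+280,v/3.3+250,.0025)).round(1))
g=cv2.cvtColor(cv2.imread("pics/side7.png"),cv2.COLOR_BGR2GRAY)
# bright top face mask of the lit wedge part
m=np.zeros_like(g); m[295:325,318:372]=255*(g[295:325,318:372]>128)
k=max(cv2.findContours(m,0,cv2.CHAIN_APPROX_NONE)[0],key=cv2.contourArea)
P=cv2.approxPolyDP(k,2,True)[:,0]; print(P.tolist())
for u,v in P: print((u,v),sl(ray(c,u,v,.0025)).round(1),sl(ray(c,u,v,.010)).round(1))
# pad hole in side view
y0,x0=252,368; w_=np.clip(140.-g[y0:y0+16,x0:x0+18],0,None); 
print("hole approx px",proj(c,[.6263,-.1368,.089]).round(1), (320/3.3+280,35/3.3+250), sl([.6263,-.1368]), sl(ray(c,320/3.3+280,35/3.3+250,.089)))
```

```text
[-17.9 -15.8]
[-20.9  19.5]
[[368, 308], [360, 300], [318, 305], [321, 310], [319, 315]]
(np.int32(368), np.int32(308)) [-18.6  -9.7] [-24.2 -19.8]
(np.int32(360), np.int32(300)) [-19.8  19.1] [-25.4   8.6]
(np.int32(318), np.int32(305)) [-96.4  32.9] [-100.8   22.2]
(np.int32(321), np.int32(310)) [-97.6  16.1] [-102.1    5.7]
(np.int32(319), np.int32(315)) [-106.8    3.2] [-111.1   -7.1]
hole approx px [376.4 259.4] (376.969696969697, 260.6060606060606) [0.35215821 3.70485959] [-0.91182555 -0.70129827]
```

The side view is too coarse for this, at about 3 mm per pixel in depth. Before the wedge enters, I'll retreat for one clear top measurement.

play_rows --moves '[[[-1, -1.5, -0.3, 0, 0], [-1, -2, -1, 3, 0], [-1, -1, -3, 5, 0], [-1, -2, -5, 2, 0], [-1, -3, -5, 0, 0], [-1, -3, -5, 0, 0], [-1, -3, -5, 0, 0], [-1, -1, -3, 0, 0], [-1, 0, 0, 0, 0]]]'

```text
clock: 16.2
tool_pos: [0.3136, -0.4477, 0.1139]
orientation: [[0.978, 0.204, 0.041], [0.205, -0.978, -0.024], [0.035, 0.032, -0.999]]
force: [0.1, 0.3, -0.3]
opening: 0.0001
```

Run:
```python
from wm import *
c,t=meas("8"); go(-155,0); go(-210,0)
# side-line fits: wedge edges from mask, subpixel
g=cv2.cvtColor(t["frame"],cv2.COLOR_BGR2GRAY).astype(float)
for sgn in(1,-1):
    pts=[]
    for s in range(-115,-30,5):
        z=.0165-.014*(s+128)/110
        prof=[]; ls=np.arange(10,27,.5)*sgn
        for l in ls:
            u,v=proj(t,[*w(s,l),z]); prof.append(cv2.getRectSubPix(g.astype(np.float32),(1,1),(float(u),float(v)))[0,0])
        d=-np.diff(prof); i=d.argmax(); lo=max(i-3,0); k=slice(lo,i+4); dd=np.clip(d[k],0,None)
        pts.append((s,(dd*(ls[:-1]+ls[1:])[k]/2).sum()/dd.sum()))
    p=np.array(pts); f=np.polyfit(p[:,0],p[:,1],1); print(sgn,"slope deg",np.degrees(f[0]).round(2),"l at butt/tip",np.polyval(f,[-128,-18]).round(1),"res",np.std(p[:,1]-np.polyval(f,p[:,0])).round(2))
```

```text
t 16.2 pos [ 313.6 -447.7  113.9] yaw 11.84 F [ 0.1  0.3 -0.3] open 0.0001 sl [-368.5 -237.9]
rect [51.5 17.4] area 806.5 tip sl [-17.9   4.8] butt sl [-127.     2.1] len 0.1091 yaw 13.0
base C [ 0.6713 -0.0341] pad [ 0.6262 -0.1368] yaw 11.91
to -155 0 cm [16.   27.43]
to -210 0 cm [10.61 26.32]
1 slope deg 0.79 l at butt/tip [19.7 21.2] res 0.37
-1 slope deg 1.09 l at butt/tip [-15.8 -13.7] res 0.36
```

Clear top measurement: the wedge is yawed about 12.5°, with its butt at +2 mm and its tip at +3.7 mm. I'll nudge it from the +y side by about 3 mm.

play_rows --moves '[[[-1, 3.0, 4.8, 2, 0], [-1, 3.0, 4.8, 1, 0], [-1, 3.0, 4.8, 0, 0], [-1, 3.0, 4.8, 0, 0], [-1, 3.0, 4.8, 0, 0], [-1, 3.0, 4.8, 0, 0], [-1, 2.0, 3.8, 0, 0], [-1, 0, 0, 0, 0], [-1, 0, 0, 0, 0]]]'

```text
clock: 17.42
tool_pos: [0.5177, -0.0959, 0.1452]
orientation: [[0.974, 0.221, 0.047], [0.222, -0.975, -0.019], [0.041, 0.029, -0.999]]
force: [0.3, 0.4, -0.4]
opening: 0.0
```

Run:
```python
from h import *
st(); go(-85,50)
t=np.load("pics/top8.npz")
for q in((330,249),(305,300),(336,253)): print("purple",sl(ray(t,*q,.0)).round())
```

```text
t 17.43 pos [517.7 -95.9 145.2] yaw 12.84 F [ 0.3  0.4 -0.4] open 0.0 sl [-97.8  65.7]
to -85 50 cm [ 1.57 -1.28]
purple [-57.  97.]
purple [-149.  170.]
purple [-67.  87.]
```

play_rows --moves '[[[-1, 1.5, -1.3, 0, -1.1], [-1, 0, 0, -3, 0], [-1, 0, 0, -4, 0], [-1, 0, 0, -2, 0], [-1, 0, 0, 0, 0], [-1, 0, 0, 0, 0]]]'

```text
clock: 18.18
tool_pos: [0.5301, -0.1138, 0.0554]
orientation: [[0.979, 0.195, 0.05], [0.197, -0.98, -0.022], [0.044, 0.032, -0.999]]
force: [-0.4, 0.2, -1.0]
opening: -0.0002
```

Run:
```python
from h import *
st(); go(-85,45)
```

```text
t 18.18 pos [ 530.1 -113.8   55.4] yaw 11.36 F [-0.4  0.2 -1. ] open -0.0002 sl [-89.2  45.6]
to -85 45 cm [0.43 0.03]
```

play_rows --moves '[[[-1, 0.4, 0.2, -2, 0.4], [-1, 0, 0.1, -1.5, 0], [-1, 0, 0, -0.6, 0], [-1, 0, 0, -0.1, 0], [-1, 0, 0, 0, 0]]]'

```text
clock: 18.8
tool_pos: [0.5352, -0.1109, 0.0125]
orientation: [[0.978, 0.203, 0.052], [0.204, -0.979, -0.023], [0.047, 0.033, -0.998]]
force: [1.0, -0.8, 0.1]
opening: -0.0002
```

Run:
```python
from h import *
st(); go(-85,30)
```

```text
t 18.8 pos [ 535.2 -110.9   12.5] yaw 11.78 F [ 1.  -0.8  0.1] open -0.0002 sl [-83.7  47.4]
to -85 30 cm [ 0.22 -1.73]
```

play_rows --moves '[[[-1, 0.05, -0.3, 0, 0], [-1, 0.05, -0.3, 0, 0], [-1, 0.05, -0.3, 0, 0], [-1, 0.05, -0.3, 0, 0], [-1, 0.03, -0.25, 0, 0], [-1, 0, 0, 0, 0], [-1, 0, 0, 0, 0]]]'

```text
clock: 19.68
tool_pos: [0.5385, -0.127, 0.014]
orientation: [[0.978, 0.202, 0.055], [0.204, -0.979, -0.023], [0.049, 0.034, -0.998]]
force: [0.1, 0.5, 0.8]
opening: -0.0001
```

Run:
```python
from h import *
st(); go(-85,30)
```

```text
t 19.68 pos [ 538.5 -127.    14. ] yaw 11.76 F [0.1 0.5 0.8] open -0.0001 sl [-83.7  30.9]
to -85 30 cm [-0.11 -0.12]
```

play_rows --moves '[[[-1, 0, -0.12, 0, 0], [-1, 0, 0, 0, 0], [-1, -0.3, 1.5, 0, 0], [-1, -0.3, 1.0, 3, 0], [-1, 0, 0, 5, 0], [-1, -3, 3, 4, 0], [-1, -3, 5, 0, 0], [-1, -3, 5, 0, 0], [-1, 0, 0, 0, 0]]]'

```text
clock: 20.8
tool_pos: [0.4367, 0.0369, 0.1368]
orientation: [[0.978, 0.203, 0.055], [0.205, -0.979, -0.018], [0.05, 0.029, -0.998]]
force: [0.4, -0.4, -0.0]
opening: -0.0002
```

```bash
cat >> wm.py <<'E'
def edges(t,sb,rng):
    g=cv2.cvtColor(t["frame"],cv2.COLOR_BGR2GRAY).astype(np.float32)
    for sgn in(1,-1):
        pts=[]
        for s in rng:
            z=.0165-.014*(s-sb)/110; ls=np.arange(10,27,.5)*sgn
            prof=[cv2.getRectSubPix(g,(1,1),tuple(map(float,proj(t,[*w(s,l),z]))))[0,0] for l in ls]
            d=-np.diff(prof); i=d.argmax(); k=slice(max(i-3,0),i+4); dd=np.clip(d[k],0,None)
            pts.append((s,(dd*(ls[:-1]+ls[1:])[k]/2).sum()/dd.sum()))
        p=np.array(pts); f=np.polyfit(p[:,0],p[:,1],1); print(sgn,"slope deg",np.degrees(f[0]).round(2),"l at butt/tip",np.polyval(f,[sb,sb+110]).round(1),"res",np.std(p[:,1]-np.polyval(f,p[:,0])).round(2))
E
python3 - <<'E'
from wm import *
c,t=meas("9"); go(-165,0); edges(t,-127,range(-115,-30,5))
E
```

```text
t 20.8 pos [436.7  36.9 136.8] yaw 11.83 F [ 0.4 -0.4 -0. ] open -0.0002 sl [-150.4  212. ]
rect [51.2 17.2] area 805.5 tip sl [-18.5   4.5] butt sl [-127.     1.9] len 0.1086 yaw 13.0
base C [ 0.6713 -0.0341] pad [ 0.6262 -0.1367] yaw 11.88
to -165 0 cm [  2.71 -20.81]
1 slope deg 0.79 l at butt/tip [19.7 21.2] res 0.36
-1 slope deg 1.1 l at butt/tip [-15.7 -13.6] res 0.36
```

The wedge did not move: the finger is about 10 mm thick on that side, and there is a lateral offset of about 1.5 mm between camera and robot. I'll repeat the nudge a few millimetres deeper.

play_rows --moves '[[[-1, 3.2, -4.8, 0, 0], [-1, 3.2, -4.8, 0, 0], [-1, 2.8, -4.3, 0, 0], [-1, 0, 0, -1, 0], [-1, 0, 0, -3, 0], [-1, 0, 0, -3, 0], [-1, 0, 0, -2, 0], [-1, 0, 0, 0, 0], [-1, 0, 0, 0, 0]]]'

```text
clock: 22.02
tool_pos: [0.531, -0.1136, 0.0393]
orientation: [[0.98, 0.193, 0.048], [0.194, -0.981, -0.018], [0.044, 0.027, -0.999]]
force: [0.7, -0.5, 0.1]
opening: -0.0003
```

Run:
```python
from h import *
st(); go(-85,42)
```

```text
t 22.02 pos [ 531.  -113.6   39.3] yaw 11.19 F [ 0.7 -0.5  0.1] open -0.0003 sl [-88.3  45.6]
to -85 42 cm [ 0.4  -0.28]
```

play_rows --moves '[[[-1, 0.3, 0, -1.5, 0.5], [-1, 0.1, -0.2, -1.0, 0], [-1, 0, -0.2, -0.2, 0], [-1, 0, 0, 0, 0], [-1, 0, 0, 0, 0]]]'

```text
clock: 22.65
tool_pos: [0.5365, -0.1182, 0.0127]
orientation: [[0.978, 0.202, 0.052], [0.203, -0.979, -0.019], [0.047, 0.029, -0.998]]
force: [-0.1, -0.7, -0.0]
opening: 0.0
```

Run:
```python
from h import *
st(); go(-85,25.7)
```

```text
t 22.65 pos [ 536.5 -118.2   12.7] yaw 11.73 F [-0.1 -0.7 -0. ] open 0.0 sl [-83.8  40. ]
to -85 25.7 cm [ 0.17 -1.42]
```

play_rows --moves '[[[-1, 0.04, -0.3, 0, 0], [-1, 0.04, -0.3, 0, 0], [-1, 0.04, -0.3, 0, 0], [-1, 0.03, -0.3, 0, 0], [-1, 0, -0.15, 0, 0], [-1, 0, 0, 0, 0]]]'

```text
clock: 23.4
tool_pos: [0.5386, -0.1324, 0.0136]
orientation: [[0.978, 0.202, 0.053], [0.203, -0.979, -0.018], [0.049, 0.028, -0.998]]
force: [0.2, 1.2, -0.5]
opening: 0.0002
```

Run:
```python
from h import *
st(); go(-85,25.7)
```

```text
t 23.4 pos [ 538.6 -132.4   13.6] yaw 11.73 F [ 0.2  1.2 -0.5] open 0.0002 sl [-84.6  25.7]
to -85 25.7 cm [-0.04 -0.01]
```

play_rows --moves '[[[-1, -0.3, 1.5, 0, 0], [-1, -0.3, 1.0, 3, 0], [-1, 0, 0, 4, 0], [-1, -4, 3, 2, 0], [-1, -4, 4.5, 0, 0], [-1, -4, 3, 0, 0], [-1, 0, 0, 0, 0]]]'

```text
clock: 24.28
tool_pos: [0.4068, 0.0055, 0.1047]
orientation: [[0.978, 0.203, 0.053], [0.204, -0.979, -0.016], [0.048, 0.026, -0.998]]
force: [0.7, -0.1, -0.3]
opening: -0.0004
```

Run:
```python
from wm import *
c,t=meas("10"); go(-165,-2); edges(t,-127,range(-115,-30,5))
```

```text
t 24.27 pos [406.8   5.5 104.7] yaw 11.77 F [ 0.7 -0.1 -0.3] open -0.0004 sl [-186.   187.3]
rect [51.5 20. ] area 811.0 tip sl [-18.3   0.4] butt sl [-127.4   -3.4] len 0.1091 yaw 13.6
base C [ 0.6713 -0.0341] pad [ 0.6262 -0.1368] yaw 11.89
to -165 -2 cm [  5.69 -17.97]
1 slope deg 0.82 l at butt/tip [17.5 19.1] res 0.35
-1 slope deg 1.0 l at butt/tip [-17.8 -15.9] res 0.35
```

The wedge is now at butt -0.15 mm and tip +1.6 mm, within about 0.8° of the foot axis, which is good. I'll go behind the butt and push it in with the tool yaw trimmed to 11.0°.

play_rows --moves '[[[-1, 1.7, -5.2, 0, 0], [-1, 1.7, -5.2, 0, 0], [-1, 1.3, -4.5, 0, 0], [-1, 0.6, -2.5, 0, -0.8], [-1, 0, 0, 0, 0], [-1, 0, 0, -2, 0], [-1, 0, 0, -3, 0], [-1, 0, 0, 0, 0], [-1, 0, 0, 0, 0]]]'

```text
clock: 25.5
tool_pos: [0.4666, -0.1776, 0.0527]
orientation: [[0.981, 0.186, 0.052], [0.187, -0.982, -0.016], [0.048, 0.026, -0.999]]
force: [0.2, -0.4, 1.0]
opening: -0.0003
```

Run:
```python
from h import *
st(); go(-165,-2)
```

```text
t 25.5 pos [ 466.6 -177.6   52.7] yaw 10.77 F [ 0.2 -0.4  1. ] open -0.0003 sl [-164.3   -4.1]
to -165 -2 cm [-0.11  0.2 ]
```

play_rows --moves '[[[-1, -0.1, 0.2, -2, 0.2], [-1, 0, 0, -1.5, 0], [-1, 0, 0, -0.5, 0], [-1, 0, 0, 0, 0], [-1, 0, 0, 0, 0]]]'

```text
clock: 26.12
tool_pos: [0.4664, -0.1754, 0.012]
orientation: [[0.98, 0.19, 0.055], [0.191, -0.981, -0.017], [0.05, 0.027, -0.998]]
force: [0.5, -0.1, 0.8]
opening: 0.0001
```

Run:
```python
from h import *
st(); go(-115,-2)
```

```text
t 26.12 pos [ 466.4 -175.4   12. ] yaw 11.02 F [ 0.5 -0.1  0.8] open 0.0001 sl [-164.    -1.9]
to -115 -2 cm [4.8  0.98]
```

play_rows --moves '[[[-1, 0.5, 0.1, 0, 0], [-1, 0.5, 0.1, 0, 0], [-1, 0.5, 0.1, 0, 0], [-1, 0.5, 0.1, 0, 0], [-1, 0.4, 0.08, 0, 0], [-1, 0.4, 0.08, 0, 0], [-1, 0.4, 0.08, 0, 0], [-1, 0.4, 0.08, -0.05, 0], [-1, 0.4, 0.08, 0, 0], [-1, 0.4, 0.08, 0, 0], [-1, 0.4, 0.08, 0, 0], [-1, 0, 0, 0, 0]]]'

```text
clock: 27.62
tool_pos: [0.5179, -0.1659, 0.0128]
orientation: [[0.98, 0.19, 0.055], [0.191, -0.981, -0.019], [0.05, 0.029, -0.998]]
force: [0.5, 0.5, 0.2]
opening: -0.0
```

Run:
```python
from h import *
s=st(); print(s["force"][:2]@EX); go(-104,-2)
```

```text
t 27.62 pos [ 517.9 -165.9   12.8] yaw 11.01 F [0.5 0.5 0.2] open -0.0 sl [-111.7   -3. ]
0.6175102771604728
to -104 -2 cm [0.73 0.25]
```

play_rows --moves '[[[-1, 0.2, 0.06, 0, 0], [-1, 0.2, 0.06, 0, 0]]]'

```text
clock: 27.88
tool_pos: [0.5218, -0.1647, 0.0128]
orientation: [[0.98, 0.189, 0.054], [0.191, -0.981, -0.019], [0.049, 0.029, -0.998]]
force: [-2.4, -1.0, 2.1]
opening: -0.0
```

play_rows --moves '[[[-1, 0.15, 0.04, 0, 0], [-1, 0.1, 0.02, 0, 0]]]'

```text
clock: 28.12
tool_pos: [0.5241, -0.1641, 0.0128]
orientation: [[0.98, 0.189, 0.053], [0.191, -0.981, -0.019], [0.049, 0.029, -0.998]]
force: [-4.1, -0.8, 2.7]
opening: 0.0002
```

play_rows --moves '[[[-1, 0.1, 0.02, 0, 0]]]'

```text
clock: 28.25
tool_pos: [0.525, -0.164, 0.0128]
orientation: [[0.98, 0.189, 0.053], [0.191, -0.981, -0.019], [0.048, 0.029, -0.998]]
force: [-5.4, -0.3, 3.6]
opening: 0.0002
```

play_rows --moves '[[[-1, 0.1, 0.02, 0, 0]]]'

```text
clock: 28.38
tool_pos: [0.5259, -0.1638, 0.0128]
orientation: [[0.981, 0.189, 0.052], [0.191, -0.981, -0.019], [0.048, 0.029, -0.998]]
force: [-5.0, -1.1, 2.7]
opening: -0.0002
```

play_rows --moves '[[[-1, 0.1, 0.02, 0, 0]]]'

```text
clock: 28.5
tool_pos: [0.5266, -0.1637, 0.0128]
orientation: [[0.981, 0.189, 0.052], [0.19, -0.982, -0.019], [0.047, 0.029, -0.998]]
force: [-6.2, -1.3, 4.0]
opening: 0.0001
```

play_rows --moves '[[[-1, 0.1, 0.02, 0, 0]]]'

```text
clock: 28.62
tool_pos: [0.5273, -0.1637, 0.0128]
orientation: [[0.981, 0.189, 0.051], [0.19, -0.982, -0.02], [0.046, 0.029, -0.999]]
force: [-6.0, -0.3, 4.0]
opening: 0.0001
```

play_rows --moves '[[[-1, 0.1, 0.02, 0, 0]]]'

```text
clock: 28.75
tool_pos: [0.5276, -0.1636, 0.0128]
orientation: [[0.981, 0.189, 0.049], [0.19, -0.982, -0.02], [0.044, 0.029, -0.999]]
force: [-8.0, -1.5, 5.2]
opening: -0.0003
```

play_rows --moves '[[[-1, 0.12, 0.03, 0, 0]]]'

```text
clock: 28.88
tool_pos: [0.5278, -0.1636, 0.0128]
orientation: [[0.981, 0.189, 0.046], [0.19, -0.982, -0.02], [0.042, 0.029, -0.999]]
force: [-9.4, -1.3, 6.3]
opening: -0.0003
```

play_rows --moves '[[[-1, 0.14, 0.03, 0, 0]]]'

```text
clock: 29.0
tool_pos: [0.528, -0.1636, 0.0129]
orientation: [[0.981, 0.189, 0.043], [0.19, -0.982, -0.02], [0.038, 0.028, -0.999]]
force: [-11.8, -2.2, 7.3]
opening: -0.0001
```

Run:
```python
from h import *
s=st(); print(s["force"][:2]@EX)
c=snap("side","side11")
cv2.imwrite("pics/s11.png",cv2.resize(c["frame"][240:330,290:410],None,fx=6,fy=6,interpolation=cv2.INTER_CUBIC))
```

```text
t 29.0 pos [ 528.  -163.6   12.9] yaw 10.94 F [-11.8  -2.2   7.3] open -0.0001 sl [-101.3   -2.8]
-11.969789347001129
```

View pics/s11.png

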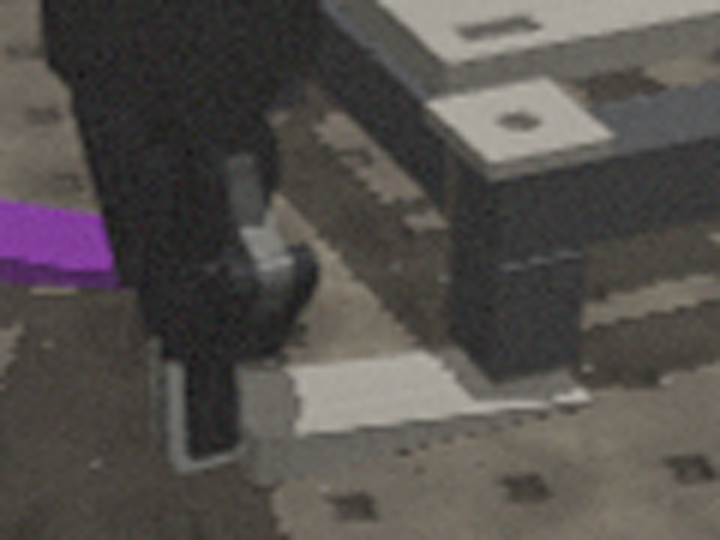

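The side crop shows the wedge under the leg's foot, pushed in square, with its near edge visible past the leg at full-image pixel (387,306). The push held 12 N with almost no further travel, so it is seated. I'll back away, check, then go above the pad.

play_rows --moves '[[[-1, -1.5, -0.3, 0, 0], [-1, -2.5, -0.5, 0, 0], [-1, -2, -0.4, 4, 0], [-1, 0, 0, 5, 0], [-1, 0, 0, 5, 0], [-1, -3, 5, 0, 0], [-1, -3, 5, 0, 0], [-1, 0, 4, 0, 0], [-1, 0, 0, 0, 0]]]'

```text
clock: 30.18
tool_pos: [0.404, -0.031, 0.1554]
orientation: [[0.98, 0.189, 0.058], [0.19, -0.982, -0.015], [0.054, 0.026, -0.998]]
force: [-0.1, 0.2, -0.6]
opening: 0.0004
```

Run:
```python
from wm import *
c,t=meas("12"); edges(t,-91,range(-82,-30,4))
print(((np.array([.6266,-.1387])-bot.read_state()["tool_pos"][:2])*100).round(2))
```

```text
t 30.18 pos [404.  -31.  155.4] yaw 10.96 F [-0.1  0.2 -0.6] open 0.0004 sl [-196.2  152.1]
rect [35.9 17. ] area 535.0 tip sl [-13.   -0.2] butt sl [-90.5  -0.5] len 0.0775 yaw 11.8
base C [ 0.6717 -0.0338] pad [ 0.6268 -0.1364] yaw 11.86
1 slope deg 0.54 l at butt/tip [17.4 18.5] res 0.24
-1 slope deg 0.96 l at butt/tip [-18.3 -16.5] res 0.33
[ 22.25 -10.57]
```

The wedge is seated: butt at s = -90.5 mm, centred within about 1 mm and straight. The base shifted only about 0.5 mm. Next is the press on the pad.

play_rows --moves '[[[-1, 5, -2.3, 0, 0], [-1, 5, -2.3, 0, 0], [-1, 5, -2.3, 0, 0], [-1, 4, -2.2, 0, 0], [-1, 2, -1, 0, 0], [-1, 0, 0, 0, 0], [-1, 0, 0, 0, 0]]]'

```text
clock: 31.15
tool_pos: [0.6193, -0.148, 0.1505]
orientation: [[0.983, 0.176, 0.057], [0.177, -0.984, -0.017], [0.053, 0.027, -0.998]]
force: [0.4, 0.2, -1.9]
opening: 0.0002
```

Run:
```python
from h import *
s=st(); print(((np.array([.627,-.1385])-s["tool_pos"][:2])*100).round(2))
```

```text
t 31.15 pos [ 619.3 -148.   150.5] yaw 10.23 F [ 0.4  0.2 -1.9] open 0.0002 sl [-8.7 -5.9]
[0.77 0.95]
```

play_rows --moves '[[[-1, 0.7, 0.9, -1, 0.8], [-1, 0, 0, -2, 0], [-1, 0, 0, -0.8, 0], [-1, 0, 0, 0, 0], [-1, 0, 0, 0, 0]]]'

```text
clock: 31.78
tool_pos: [0.6247, -0.137, 0.1096]
orientation: [[0.98, 0.192, 0.056], [0.193, -0.981, -0.015], [0.052, 0.026, -0.998]]
force: [-0.5, 0.2, -0.7]
opening: -0.0
```

Run:
```python
from h import *
s=st(); print(((np.array([.627,-.1385])-s["tool_pos"][:2])*100).round(2))
```

```text
t 31.77 pos [ 624.7 -137.   109.6] yaw 11.16 F [-0.5  0.2 -0.7] open -0.0 sl [-1.3  3.8]
[ 0.23 -0.15]
```

play_rows --moves '[[[-1, 0.2, -0.15, -0.5, 0], [-1, 0, 0, -0.4, 0], [-1, 0, 0, 0, 0], [-1, 0, 0, -0.15, 0], [-1, 0, 0, -0.1, 0]]]'

```text
clock: 32.4
tool_pos: [0.6275, -0.139, 0.0989]
orientation: [[0.98, 0.192, 0.059], [0.193, -0.981, -0.016], [0.055, 0.027, -0.998]]
force: [-0.4, -0.5, -0.0]
opening: -0.0
```

play_rows --moves '[[[-1, 0, 0, -0.1, 0], [-1, 0, 0, -0.1, 0]]]'

```text
clock: 32.65
tool_pos: [0.6276, -0.1391, 0.0974]
orientation: [[0.98, 0.192, 0.059], [0.193, -0.981, -0.016], [0.055, 0.027, -0.998]]
force: [-1.3, 0.7, 4.1]
opening: 0.0001
```

play_rows --moves '[[[-1, 0, 0, -0.1, 0]]]'

```text
clock: 32.78
tool_pos: [0.6276, -0.1391, 0.0973]
orientation: [[0.98, 0.192, 0.06], [0.193, -0.981, -0.017], [0.055, 0.028, -0.998]]
force: [-3.1, 0.5, 6.7]
opening: 0.0001
```

play_rows --moves '[[[-1, 0, 0, -0.1, 0]]]'

```text
clock: 32.9
tool_pos: [0.6276, -0.1391, 0.0973]
orientation: [[0.98, 0.192, 0.06], [0.193, -0.981, -0.017], [0.056, 0.028, -0.998]]
force: [-3.5, 0.9, 6.0]
opening: 0.0002
```

play_rows --moves '[[[-1, -0.04, 0, -0.15, 0], [-1, -0.04, 0, -0.15, 0]]]'

```text
clock: 33.15
tool_pos: [0.6275, -0.1391, 0.0973]
orientation: [[0.979, 0.192, 0.064], [0.193, -0.981, -0.017], [0.059, 0.029, -0.998]]
force: [-2.6, 0.5, 6.3]
opening: -0.0002
```

play_rows --moves '[[[-1, -0.04, 0, -0.2, 0], [-1, -0.02, 0, -0.2, 0]]]'

```text
clock: 33.4
tool_pos: [0.6275, -0.1391, 0.0972]
orientation: [[0.979, 0.192, 0.067], [0.194, -0.981, -0.018], [0.063, 0.031, -0.998]]
force: [-5.2, 0.9, 9.8]
opening: -0.0002
```

play_rows --moves '[[[-1, -0.06, 0, -0.22, 0], [-1, -0.06, 0, -0.22, 0], [-1, -0.06, 0, -0.22, 0]]]'

```text
clock: 33.78
tool_pos: [0.6274, -0.1391, 0.0973]
orientation: [[0.978, 0.192, 0.075], [0.194, -0.981, -0.02], [0.07, 0.034, -0.997]]
force: [-3.9, 1.8, 7.5]
opening: -0.0002
```

Run:
```python
from h import *
st(); st()
```

```text
t 33.77 pos [ 627.4 -139.1   97.3] yaw 11.22 F [-3.9  1.8  7.5] open -0.0002 sl [1.  1.2]
t 33.77 pos [ 627.4 -139.1   97.3] yaw 11.22 F [-3.9  1.8  7.5] open -0.0002 sl [1.  1.2]
```

play_rows --moves '[[[-1, -0.05, 0, -0.3, 0], [-1, -0.05, 0, -0.3, 0]]]'

```text
clock: 34.02
tool_pos: [0.6274, -0.1391, 0.0972]
orientation: [[0.978, 0.192, 0.081], [0.194, -0.981, -0.021], [0.075, 0.036, -0.997]]
force: [-6.3, 2.5, 12.8]
opening: 0.0
```

play_rows --moves '[[[-1, -0.05, 0, -0.32, 0], [-1, -0.05, 0, -0.32, 0]]]'

```text
clock: 34.28
tool_pos: [0.6274, -0.1391, 0.0973]
orientation: [[0.978, 0.192, 0.086], [0.195, -0.981, -0.022], [0.08, 0.039, -0.996]]
force: [-5.7, 1.8, 12.5]
opening: -0.0002
```

The pad carried 12.5 N and its height stayed within 0.1 mm, so the base no longer rocks. I'll come away.

play_rows --moves '[[[-1, 0, 0, 0.3, 0], [-1, 0, 0, 2, 0], [-1, 0, 0, 5, 0], [-1, -5, 3, 2, 0], [-1, -5, 3, 0, 0], [-1, -5, 3, 0, 0], [-1, -4, 3, 0, 0], [-1, 0, 0, 0, 0], [-1, 0, 0, 0, 0]]]'

```text
clock: 35.4
tool_pos: [0.434, -0.0169, 0.1991]
orientation: [[0.977, 0.191, 0.094], [0.194, -0.981, -0.022], [0.088, 0.04, -0.995]]
force: [0.4, -0.2, 0.1]
opening: 0.0
```

Run:
```python
from wm import *
c,t=meas("13"); edges(t,-91,range(-82,-30,4))
cv2.imwrite("pics/fin.png",np.hstack([cv2.resize(c["frame"][230:410,230:430],None,fx=2,fy=2),cv2.resize(t["frame"][130:310,230:430],None,fx=2,fy=2)]))
```

```text
t 35.4 pos [434.  -16.9 199.1] yaw 11.24 F [ 0.4 -0.2  0.1] open 0.0 sl [-163.9  159.8]
rect [36.2 16.9] area 536.0 tip sl [-13.   -0.1] butt sl [-91.2  -0.4] len 0.0782 yaw 11.8
base C [ 0.6716 -0.0337] pad [ 0.6267 -0.1364] yaw 11.89
1 slope deg 0.56 l at butt/tip [17.4 18.5] res 0.26
-1 slope deg 0.93 l at butt/tip [-18.3 -16.5] res 0.31
```

View pics/fin.png

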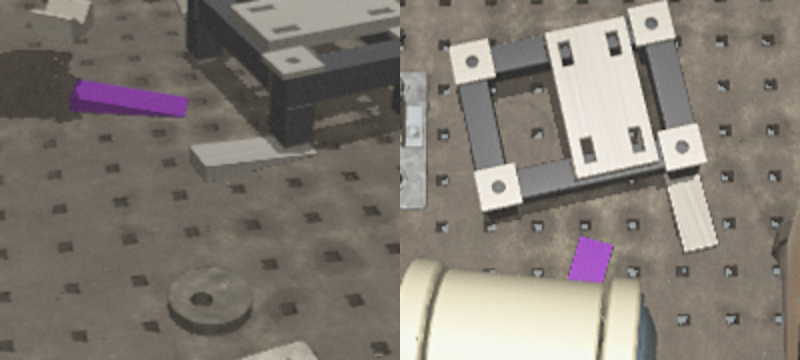

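The final picture shows the wedge under the foot in line with the leg. In full-image top view it runs from about (375,220) to (388,255). The disc and the purple decoy have not moved, and the arm is clear. I'm handing in.

```bash
python3 -c "
from bench import bot
print(bot.job_done())"
```

```text
the job is handed in; nothing more can be done
None
```

The steel wedge is seated under the short foot, the base held firm when I pressed the pad above it, and the job is handed in at about 35 s.

- **Wedge:** I straightened it with side pushes using the closed fingertips, then pushed it in from the butt, thin end first. The push rose to about 12 N along the wedge with almost no further travel. The last top view puts it centred on the foot within about 1 mm and parallel to it within about 1°, and it had not moved after the press.
- **Press:** I pressed the drilled pad with up to about 12.8 N. The fingertip height stayed within 0.1 mm, so the base no longer rocks. The fingers had tilted a few degrees by then, so there was also about 6 N sideways. The base did not slide under it.
- **Other things:** The base shifted about 0.5 mm when the wedge went tight. The disc and the purple decoy had not moved in the last view. I did not measure the tube offcut or the V block, but the arm never went near them.

**Checks that failed or disagreed:**
- One side nudge missed the wedge, because of a lateral offset of about 2 mm between camera and robot. I repeated it deeper and it worked.
- The side view was too coarse to confirm the centring and read about 2 mm off, so I relied on the top view.
- The pad holes measured about 91 mm from the base centre in y, not over the leg's stated 95 mm. I used 95 mm for the foot and pressed on the measured pad.

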